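Dispense one roll of seam tape and nudge it into its lane

ROBOT

A 6-joint arm with a two-finger parallel gripper is mounted at the origin on the work surface. World frame = base frame: x ahead of the robot, y to its left, z up, the work surface at z = 0. Lengths are in m, angles in rad, forces in N, time in s.
With the tool pointing down it reaches from about 0.3 to 0.75 m from the base axis. Payload 8.5 kg.
Tool frame: the origin (TCP) lies at the very end of the fingers, on their centre line; the grasp point (between the pads) lies 19 mm behind it; z points along the fingers, y is the line along which they close (so a half turn about z gives the same grasp; the last joint's range is limited). The gripper opens to 85 mm and grips with 20 to 120 N. Pads are 22 mm wide; open, the fingers measure 114 mm over their backs; the gripper's body (76 mm by 85 mm) begins 54 mm behind the grasp point. The pads swing forward as they close: fully open they stand 13 mm farther back than shut.
Start: joints at [1.054, 0.381, 1.297, -0, 1.464, -0.215], TCP at [0.163, 0.525, 0.231] pointing down, gripper open.
Joint ranges: [-3.11, 3.11], [-0.89, 2.33], [0.22, 2.48], [-1.42, 4.56], [0.17, 2.85], [-2.88, 2.88]. Speed limits (rad/s): [2.39, 2.39, 3.14, 3.14, 3.14, 3.14].

INTERFACE

Orientations are given as a unit quaternion [x, y, z, w].
In Python, from plant import ctrl, vision, workorder gives the robot as it stands.
- The arm moves only by the tool drive_tool, never from a script. Its arguments are lists of equal length, an entry for each row: "xyz": the shift along the tool's x, y, z in mm, a list of three; "spin": the turn about the tool's z in rad; "jaw": the gripper's target within -1 to 1 (fully open at 1, half-way at 0, shut at -1). In form: {"xyz": [[tx, ty, tz], ...], "spin": [spin, ...], "jaw": [jaw, ...]}. A call has exactly 8 rows; each row is the pose to reach, as a shift and turn from the pose commanded when the call began, along the tool's axes at that moment; what a row does not reach only later rows make up. A row lasts 1/12 s, in which the tool goes at most 41.7 mm and 7.16 degrees, less where a joint would pass 70% of its speed; a pose out of reach is approached as far as the arm can. A call with a gripper value outside its range is refused whole. The fingers move at their own pace and stop on an object; "force" is the grip in N (left out, the last holds). Time passes only in rows, so rows that repeat a pose let the fingers close, or fill a call up. It gives the time, the measured TCP pose, the force, the opening and the grip force at its end, in the units of the state.
- ctrl.state(): the state, without advancing time (a new reading comes with each control period).
- vision.grab_frame(name): name is "scene" or "top"; returns a dict with "pixels" (420x560x3 uint8, red, green, blue), "intrinsics" (3x3 intrinsics, pixels), "extrinsics" (4x4, takes a point from camera to world coordinates). Camera axes: x right, y down, z forward; pixel columns grow to the right and rows downward; lengths in m; the calibration is good to about 2 mm. A picture is of the moment at which its call begins. There is no depth.
- workorder.finish_job(): hands the job in; it is judged then, once.
The state is a dict: "time_s": time; "qpos": joint angles; "dq": joint speeds; "joint_torque": joint torques, N m; "tcp_pos": TCP position; "tool_rot": TCP orientation; "force": force on the tool from outside, world axes, zero at the start; "wrist_torque": the same for the moment, N m; "opening": opening from 0.0 (shut) to 1.0 (fully open); "grip_force": force on a finger pad.
Only numpy, scipy, OpenCV 4.12 (cv2) and the standard library are available. Lean on these libraries where they do the work, as an engineer would, in place of code of your own. Each camera call takes 0.05 s, during which the arm holds its last target. There are 200 camera calls.

TASK

Press the dispenser's plunger all the way down and let it spring back, once, so that a single roll of tape comes out; then push that roll aside over the table top until it lies flat between the two low rails of the lane, with no part of it sticking out past their ends. Do not lift the roll, leave the other rolls in the dispenser, and leave the other things on the table where they are.

Things in the scene. Friction and masses are not known exactly. Their poses are not given: they have to be found in the camera images.
- dispenser: Tape-roll dispenser screwed to the table, 52 mm high: clear square magazine 50 x 54 mm, open on top, and behind it a grey housing 68 x 54 mm (76 mm wide over its 4 mm high feet). Reaches 25 mm ahead of and 93 mm behind the origin, which is on the table under the magazine's centre; x points out of the low outlet, z up. Three rolls lie flat in it in a stack, the lowest on the table.
- plunger (a joint): Plunger: 0 = up (rest), 0.022 m = fully pressed, straight down; spring 4 N at the top, 7 N at the bottom. Pressing slides a bar under the stack (3 x the plunger's travel) that moves the lowest roll 64 mm along the dispenser's +x onto the bare table; on release the bar returns and the next roll drops, so a second press would eject another.
- plunger_top (a point): Centre of the top of the plunger's round black knob (34 mm across, 9 mm thick), 78 mm above the table at rest, 56 mm when pressed; on the dispenser's axis 57 mm behind its origin (-x).
- outlet (a point): Fixed point in front of the dispenser where the centre of an ejected roll arrives, 64 mm ahead of the dispenser's origin and 7 mm above the table. A quick press throws it some mm farther.
- roll_center (a point): Centre (half-way up) of the lowest roll, the one that comes out: a small roll of brownish seam tape, a flat disc of 40 mm diameter, 14 mm high, about 16 g, lying flat with its axis (z) vertical; its centre is then 7 mm above the table.
- roll2_center (a point): Centre of the second roll of the stack, of the same kind; it stays in the magazine (drops 14 mm when the first is gone).
- roll3_center (a point): Centre of the top roll of the stack, of the same kind; it stays in the magazine (drops 14 mm).
- lane: Lane fixed to the table left or right of the outlet, about 195 mm away: two parallel aluminium rails, each 120 mm long, 8 mm wide, 6 mm high, 76 mm clear between them, with a dull grey strip as floor, flush with the table; open at both ends. Origin: on the table in the middle of the lane; y runs along the rails, x across them, z up.
- pin_tin: Bystander: round steel tin, 57 mm diameter, 22 mm high, on the other side of the outlet from the lane. Origin under its centre.
- spool: Bystander: upright yellow thread spool, 34 mm diameter, 46 mm high, in front of the outlet. Origin under its centre.
- phone: Bystander: phone lying flat, 150 x 73 x 9 mm (x, y, z). Origin under its centre.
- pen: Bystander: green pen lying along its x, 130 mm long, 10 mm thick. Origin under its centre.
- tape_case: Bystander: white tape-measure case, 50 x 50 x 20 mm. Origin under its centre.
Not all that is in view belongs to the job. Leave any purple or turquoise look-alike of the lane alone.

How it is judged:
By the outcome, as a careful person would: the job done as asked, in the order asked, and still so for the second after the job is handed in, with the robot touching nothing.
It also fails if it takes over 48 s, if anything falls off the work surface, if the arm or the gripper's body presses on something with over 40 N, if the wrist force passes 120 N, or if a joint passes its speed limit or range.

## Working session

There is one attempt and no reset: what is moved stays moved. The work goes in short steps, Python scripts to look and compute and a tool call to move; the robot and the scene stay as the last step left them, time stands still between calls to the robot, and variables do not carry over. Pictures are saved under pics/ and viewed, at most 10 in all, crops included, and the job is handed in when it is done.

Besides the shell and the picture viewer there is one more tool, called after "Request:" as name([rows], argument=value, ...), one row to a line, values as JSON. drive_tool: Moves the arm, as the interface text tells. Its arguments: {"type":"object","properties":{"xyz":{"type":"array","items":{"type":"array","items":{"type":"number"}}},"spin":{"type":"array","items":{"type":"number"}},"jaw":{"type":"array","items":{"type":"number"}},"force":{"type":"number"}},"required":["xyz","spin","jaw"]}

```bash
mkdir -p pics
cat > h.py <<'E'
import numpy as np,cv2
from plant import ctrl,vision,workorder
def grab(n,f=None):
    d=vision.grab_frame(n)
    if f: cv2.imwrite('pics/'+f,cv2.cvtColor(np.array(d['pixels']),cv2.COLOR_RGB2BGR))
    return np.array(d['pixels']),np.array(d['intrinsics']),np.array(d['extrinsics'])
def cast(K,T,uv,z):
    r=T[:3,:3]@np.linalg.solve(K,[uv[0],uv[1],1.]);o=T[:3,3]
    return o+r*(z-o[2])/r[2]
def proj(K,T,p):
    c=np.linalg.inv(T)@[*p,1];u=K@c[:3];return u[:2]/u[2]
E
python3 - <<'E'
from h import *
for n in('top','scene'):
    p,K,T=grab(n,n+'1.png');print(n,K.round(1).tolist(),T.round(3).tolist())
s=ctrl.state();print(s['tcp_pos'],s['tool_rot'],s['time_s'])
E
```

```text
top [[459.2, 0.0, 285.8], [0.0, 459.2, 204.9], [0.0, 0.0, 1.0]] [[0.004, -0.982, 0.19, 0.37], [-1.0, -0.003, 0.005, 0.024], [-0.004, -0.19, -0.982, 1.263], [0.0, 0.0, 0.0, 1.0]]
scene [[498.3, 0.0, 278.5], [0.0, 498.3, 214.8], [0.0, 0.0, 1.0]] [[0.651, 0.628, -0.427, 1.13], [0.759, -0.541, 0.362, -0.421], [-0.003, -0.559, -0.829, 1.081], [0.0, 0.0, 0.0, 1.0]]
[0.16333515 0.52491208 0.23077331] [ 1.50314495e-01  9.88638009e-01 -6.20184011e-04 -2.36394127e-04] 0.1
```

View pics/top1.png

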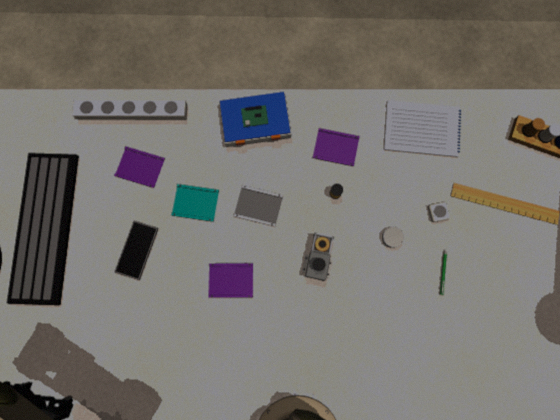

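View pics/scene1.png

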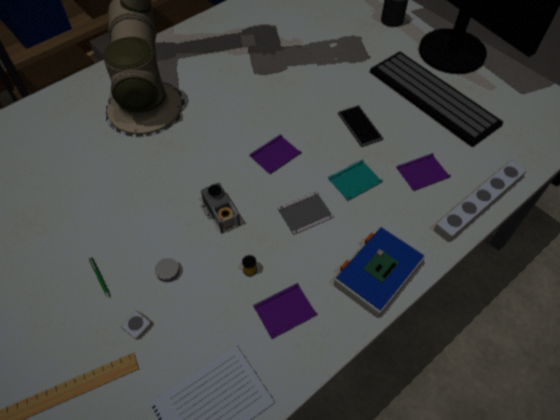

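The top view shows the dispenser at about (318,255) with its outlet facing up the image, and the lane at (259,205). The spool is at (335,191) and the tin at (392,237). I'll enlarge the area to get exact pixels.

Run:
```python
from h import *
a=cv2.imread('pics/top1.png')[175:290,225:355]
b=cv2.imread('pics/scene1.png')[175:285,190:340]
f=lambda i:cv2.convertScaleAbs(cv2.resize(i,None,fx=5,fy=5,interpolation=cv2.INTER_CUBIC),alpha=1.3)
cv2.imwrite('pics/ca.png',f(a));cv2.imwrite('pics/cb.png',f(b))
```

```text
(no output)
```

View pics/ca.png

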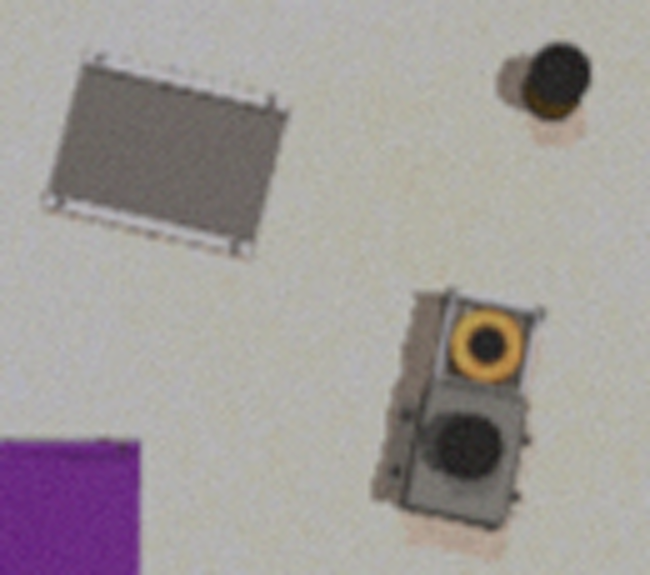

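View pics/cb.png

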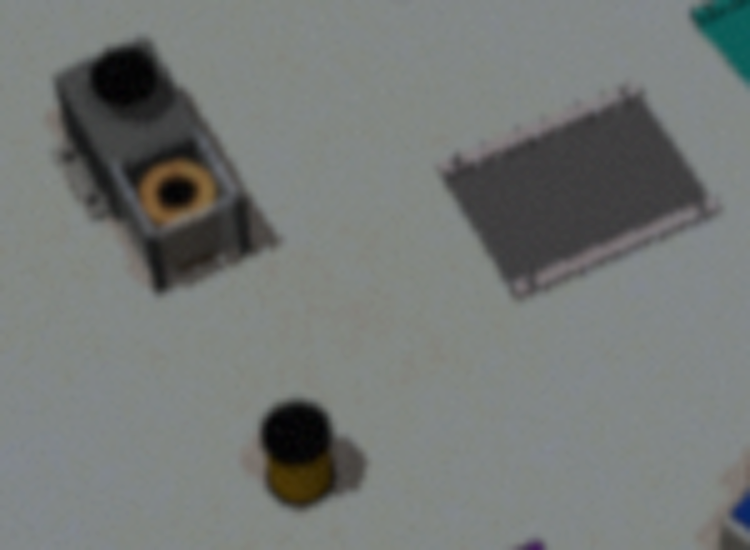

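In the top crop, the knob is at (467,447), the top roll at (487,344), the lane's floor centre near (168,153) and the spool top at (558,73). In the scene crop, the knob is at (124,76), the roll at (177,191), the floor centre near (580,190) and the spool top at (297,432).

```bash
cat > m.py <<'E'
from h import *
o={}
for n,off,pts in (('top',(225,175),dict(knob=(467,447,.078),roll3=(487,344,.042),spool=(558,73,.046),lA=(90,66,.003),lB=(284,108,.003),lC=(250,247,.003),lD=(48,202,.003))),
  ('scene',(190,175),dict(knob=(124,74,.078),roll3=(177,191,.042),spool=(297,432,.046),lA=(517,292,.003),lB=(447,170,.003),lC=(637,92,.003),lD=(715,208,.003)))):
    _,K,T=grab(n)
    for k,(u,v,z) in pts.items():
        print(n,k,cast(K,T,((u-2)/5+off[0],(v-2)/5+off[1]),z).round(4)[:2])
_,K,T=grab('top')
img=cv2.imread('pics/top1.png').astype(int)
g=img.mean(2);sat=img.max(2)-img.min(2)
m=((g<135)&(sat<25)).astype(np.uint8);m[:,:]*=1
for nm,(x0,y0,x1,y1),z in (('floor',(230,182,286,228),0),('tin',(378,222,410,252),.022)):
    q=img[y0:y1,x0:x1]; gg=q.mean(2)
    if nm=='floor':
        c=max(cv2.findContours((gg<125).astype(np.uint8),0,2)[0],key=cv2.contourArea)
        r=cv2.minAreaRect(c);P=cv2.boxPoints(r)+[x0,y0]
        print(nm,r,[cast(K,T,p,z).round(4)[:2].tolist() for p in P],cast(K,T,P.mean(0),z).round(4))
print('tin',cast(K,T,(392.5,237),.022).round(4))
s=ctrl.state();print(s['tcp_pos'].round(4),s['tool_rot'].round(4),s['time_s'])
E
python3 m.py
```

```text
top knob [ 0.4453 -0.0532]
top roll3 [ 0.5022 -0.0668]
top spool [ 0.6494 -0.1067]
top lA [0.6627 0.1521]
top lB [0.6388 0.0427]
top lC [0.5599 0.0611]
top lD [0.5849 0.1739]
scene knob [ 0.45   -0.0557]
scene roll3 [ 0.5026 -0.0663]
scene spool [ 0.6518 -0.108 ]
scene lA [0.6418 0.0407]
scene lB [0.5611 0.0629]
scene lC [0.5891 0.1735]
scene lD [0.6705 0.153 ]
floor ((27.911766052246094, 23.35294532775879), (44.626556396484375, 34.19752883911133), 14.03624439239502) [[0.5811, 0.1799], [0.6763, 0.1589], [0.6453, 0.0363], [0.551, 0.0589]] [0.613  0.1084 0.    ]
tin [ 0.5223 -0.2597  0.022 ]
[0.1634 0.525  0.2311] [ 1.503e-01  9.886e-01 -3.000e-04 -1.000e-04] 0.25
```

Request:
drive_tool([
  [-20,-21,0],
  [-48,-50,0],
  [-76,-80,0],
  [-104,-109,0],
  [-132,-139,0],
  [-160,-168,0],
  [-188,-198,0],
  [-216,-228,0],
], spin=[0.12,0.24,0.36,0.48,0.6,0.72,0.84,0.96], jaw=[-1,-1,-1,-1,-1,-1,-1,-1])

```text
time_s: 0.92
tcp_pos: [0.3021, 0.2415, 0.2314]
tool_rot: [0.592, 0.806, 0.0, 0.0]
force: [1.7, 1.0, 1.5]
opening: -0.002
grip_force: 0.0
```

```bash
cat > to.py <<'E'
import sys
from h import *
from scipy.spatial.transform import Rotation as R
s=ctrl.state();Q=R.from_quat(s['tool_rot']);M=Q.as_matrix()
print('t',s['time_s'],'tcp',s['tcp_pos'].round(4),'F',np.round(s['force'],1),'open',s['opening'],'xang',np.arctan2(M[1,0],M[0,0]).round(3))
t=np.array(list(map(float,sys.argv[1:4])))
print('shift mm',(M.T@(t-s['tcp_pos'])*1e3).round(1),'spin',(np.arctan2(M[1,0],M[0,0])-1.356).round(3))
E
python3 to.py .4475 -.0545 .130
```

```text
t 0.9167 tcp [0.3021 0.2415 0.2314] F [1.7 1.  1.5] open -0.0021180966702440012 xang 1.874
shift mm [-325.9   50.2  101.5] spin 0.518
```

Request:
drive_tool([
  [-38,6,5],
  [-77,12,10],
  [-115,18,20],
  [-153,24,30],
  [-191,29,40],
  [-229,35,52],
  [-267,41,64],
  [-300,46,75],
], spin=[0.1,0.2,0.3,0.4,0.5,0.518,0.518,0.518], jaw=[-1,-1,-1,-1,-1,-1,-1,-1])

```text
time_s: 1.58
tcp_pos: [0.4377, -0.031, 0.1557]
tool_rot: [0.777, 0.629, 0.0, 0.0]
force: [0.5, -0.4, 0.1]
opening: 0.0
grip_force: 0.0
```

```bash
python3 to.py .4475 -.0545 .090
```

```text
t 1.5833 tcp [ 0.4377 -0.031   0.1557] F [ 0.5 -0.4  0.1] open 0.00032882172286408736 xang 1.361
shift mm [-20.9  14.5  65.7] spin 0.005
```

Request:
drive_tool([
  [-7,5,10],
  [-14,10,22],
  [-21,14,36],
  [-21,14,50],
  [-21,14,60],
  [-21,14,66],
  [-21,14,66],
  [-21,14,66],
], spin=[0.005,0.005,0.005,0.005,0.005,0.005,0.005,0.005], jaw=[-1,-1,-1,-1,-1,-1,-1,-1])

```text
time_s: 2.25
tcp_pos: [0.4464, -0.052, 0.0905]
tool_rot: [0.779, 0.628, -0.0, 0.0]
force: [0.8, 0.0, 0.3]
opening: -0.0
grip_force: 0.0
```

```bash
python3 to.py .4475 -.0545 .058
python3 - <<'E'
from h import *
o=[]
for n,(x,y) in(('top',(270,180)),('scene',(165,160))):
    p,K,T=grab(n); c=p[y:y+110,x:x+80,::-1]
    o.append(cv2.resize(c,None,fx=5,fy=5,interpolation=cv2.INTER_CUBIC))
cv2.imwrite('pics/c2.png',cv2.convertScaleAbs(np.hstack(o),alpha=1.4))
E
```

```text
t 2.25 tcp [ 0.4464 -0.052   0.0905] F [0.8 0.  0.3] open -0.00020232090723633226 xang 1.357
shift mm [-2.2  1.6 32.5] spin 0.001
```

View pics/c2.png

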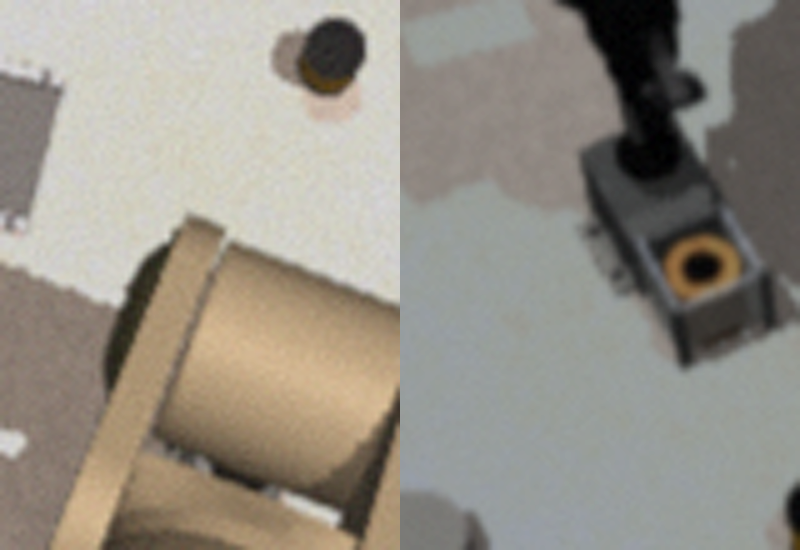

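The closed fingers stand above the knob at (648,158) in the scene crop. I'm pressing slowly.

Request:
drive_tool([
  [-2,1.5,6],
  [-2,1.5,10],
  [-2,1.5,12],
  [-2,1.5,14],
  [-2,1.5,16],
  [-2,1.5,18],
  [-2,1.5,20],
  [-2,1.5,22],
], spin=[0,0,0,0,0,0,0,0], jaw=[-1,-1,-1,-1,-1,-1,-1,-1])

```text
time_s: 3.02
tcp_pos: [0.4473, -0.0543, 0.0685]
tool_rot: [0.779, 0.628, -0.0, 0.0]
force: [-2.6, 1.0, 7.3]
opening: 0.006
grip_force: 3.4
```

Request:
drive_tool([
  [0,0,2],
  [0,0,4],
  [0,0,6],
  [0,0,8],
  [0,0,10],
  [0,0,11],
  [0,0,12],
  [0,0,12],
], spin=[0,0,0,0,0,0,0,0], jaw=[-1,-1,-1,-1,-1,-1,-1,-1])

```text
time_s: 3.68
tcp_pos: [0.4473, -0.0543, 0.0565]
tool_rot: [0.779, 0.628, -0.0, 0.0]
force: [-2.2, 0.1, 7.2]
opening: 0.002
grip_force: 3.2
```

Request:
drive_tool([
  [0,0,0.4],
  [0,0,0.7],
  [0,0,0.9],
  [0,0,0.9],
  [0,0,0.9],
  [0,0,0.9],
  [0,0,0.9],
  [0,0,0.9],
], spin=[0,0,0,0,0,0,0,0], jaw=[-1,-1,-1,-1,-1,-1,-1,-1])

```text
time_s: 4.35
tcp_pos: [0.4474, -0.0544, 0.056]
tool_rot: [0.779, 0.628, 0.0, 0.0]
force: [-3.3, 0.2, 10.5]
opening: -0.002
grip_force: 5.2
```

Request:
drive_tool([
  [0,0,0.3],
  [0,0,0.6],
  [0,0,0.6],
  [0,0,0.6],
  [0,0,0.6],
  [0,0,0.6],
  [0,0,0.6],
  [0,0,0.6],
], spin=[0,0,0,0,0,0,0,0], jaw=[-1,-1,-1,-1,-1,-1,-1,-1])

```text
time_s: 5.02
tcp_pos: [0.4474, -0.0544, 0.0559]
tool_rot: [0.778, 0.628, 0.0, 0.001]
force: [-5.0, 0.7, 18.2]
opening: 0.0
grip_force: 9.0
```

The stop is reached: z holds at 0.056 while the force rises. Now I release.

Request:
drive_tool([
  [0,0,-4],
  [0,0,-8],
  [0,0,-12],
  [0,0,-17],
  [0,0,-22],
  [0,0,-30],
  [0,0,-50],
  [0,0,-80],
], spin=[0,0,0,0,0,0,0,0], jaw=[-1,-1,-1,-1,-1,-1,-0.4,-0.4])

```text
time_s: 5.68
tcp_pos: [0.4463, -0.0538, 0.1344]
tool_rot: [0.779, 0.627, -0.001, -0.002]
force: [0.7, 0.6, -0.6]
opening: 0.272
grip_force: 0.0
```

```bash
python3 to.py .5 -.17 .15
python3 - <<'E'
from h import *
for n in('top','scene'):
    p,K,T=grab(n,n+'3.png')
    h=cv2.cvtColor(p,cv2.COLOR_RGB2HSV)
    m=cv2.inRange(h,(8,90,70),(28,255,255))
    for c in cv2.findContours(m,0,2)[0]:
        if cv2.contourArea(c)>15:
            (u,v),(w,hh),a=cv2.minAreaRect(c); q=cast(K,T,(u,v),.012)
            if .4<q[0]<.75 and -.3<q[1]<.2: print(n,(u,v),(w,hh),q.round(4))
cv2.imwrite('pics/c3.png',cv2.convertScaleAbs(cv2.resize(cv2.imread('pics/scene3.png')[160:285,180:340],None,fx=5,fy=4.8,interpolation=2),alpha=1.4))
E
```

```text
t 5.6833 tcp [ 0.4463 -0.0538  0.1344] F [ 0.7  0.6 -0.6] open 0.2719321552297062 xang 1.357
shift mm [-102.1   77.1  -16.1] spin 0.001
top (325.5, 221.5) (13.0, 13.0) [ 0.5659 -0.0793  0.012 ]
scene (237.5, 238.5) (11.0, 15.0) [ 0.5672 -0.0795  0.012 ]
scene (225.10826110839844, 213.6185760498047) (7.310492992401123, 13.097966194152832) [ 0.4867 -0.0574  0.012 ]
```

View pics/c3.png

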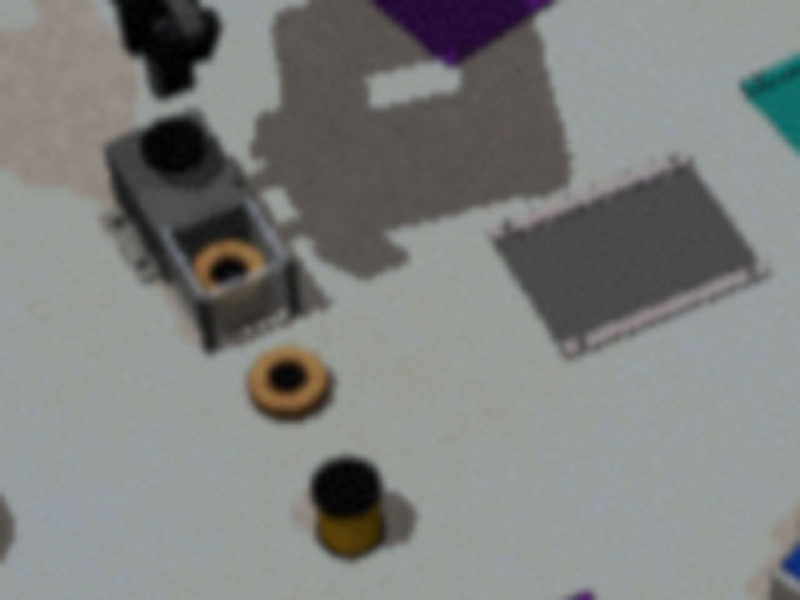

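The single roll lies at about (288,382) in the crop, world (0.566,-0.0795). The plunger is up again and the other rolls are still in the magazine. Next I move to the roll's far side and go down.

Request:
drive_tool([
  [-8,18,0],
  [-18,40,0],
  [-29,65,0],
  [-40,90,0],
  [-50,112,0],
  [-55,122,20],
  [-55,122,45],
  [-55,122,70],
], spin=[0,0,0,0,0,0,0,0], jaw=[-0.4,-0.4,-0.4,-0.4,-0.4,-0.4,-0.4,-0.4])

```text
time_s: 6.45
tcp_pos: [0.5553, -0.1344, 0.0635]
tool_rot: [0.779, 0.627, 0.0, 0.0]
force: [-0.1, -0.1, -0.4]
opening: 0.3
grip_force: 0.0
```

```bash
python3 to.py .5543 -.133 .005
```

```text
t 6.45 tcp [ 0.5553 -0.1344  0.0635] F [-0.1 -0.1 -0.4] open 0.29954653517799623 xang 1.356
shift mm [ 1.1 -1.3 58.5] spin 0.0
```

Request:
drive_tool([
  [0,0,12],
  [0,0,24],
  [0,0,36],
  [0,0,46],
  [0,0,53],
  [0,0,57],
  [0,0,59],
  [0,0,59],
], spin=[0,0,0,0,0,0,0,0], jaw=[-0.4,-0.4,-0.4,-0.4,-0.4,-0.4,-0.4,-0.4])

```text
time_s: 7.12
tcp_pos: [0.5549, -0.1339, 0.0057]
tool_rot: [0.779, 0.628, -0.0, -0.0]
force: [-0.1, 0.1, -0.3]
opening: 0.302
grip_force: 0.0
```

Request:
drive_tool([
  [4,0,0],
  [9,0,0],
  [14,0,0],
  [18,0,0],
  [22,0,0],
  [25,0,0],
  [28,0,0],
  [31,0,0],
], spin=[0,0,0,0,0,0,0,0], jaw=[-0.4,-0.4,-0.4,-0.4,-0.4,-0.4,-0.4,-0.4])

```text
time_s: 7.78
tcp_pos: [0.5616, -0.1034, 0.0059]
tool_rot: [0.779, 0.628, 0.0, 0.0]
force: [0.3, 0.0, 0.7]
opening: 0.297
grip_force: 0.1
```

Request:
drive_tool([
  [4,0.5,0],
  [9,1,0],
  [14,1.5,0],
  [20,2,0],
  [26,2.5,0],
  [32,3,0],
  [38,3.5,0],
  [44,4,0],
], spin=[0,0,0,0,0,0,0,0], jaw=[-0.4,-0.4,-0.4,-0.4,-0.4,-0.4,-0.4,-0.4])

```text
time_s: 8.45
tcp_pos: [0.5749, -0.0608, 0.0058]
tool_rot: [0.779, 0.628, -0.0, -0.0]
force: [-0.5, -0.4, -0.3]
opening: 0.303
grip_force: 0.1
```

```bash
python3 to.py .613 .108 .005
python3 - <<'E'
from h import *
o=[]
for n,(x,y) in(('top',(230,160)),('scene',(210,170))):
    p,K,T=grab(n)
    o.append(cv2.resize(p[y:y+100,x:x+130,::-1],None,fx=3,fy=4))
    h=cv2.cvtColor(p,cv2.COLOR_RGB2HSV)
    m=cv2.inRange(h,(8,90,70),(28,255,255))
    for c in cv2.findContours(m,0,2)[0]:
        if cv2.contourArea(c)>15:
            (u,v),(w,hh),a=cv2.minAreaRect(c); q=cast(K,T,(u,v),.012)
            if .4<q[0]<.75 and -.3<q[1]<.2: print(n,(u,v),(w,hh),q.round(4))
cv2.imwrite('pics/c4.png',cv2.convertScaleAbs(np.hstack(o),alpha=1.4))
E
```

```text
t 8.45 tcp [ 0.5749 -0.0608  0.0058] F [-0.5 -0.4 -0.3] open 0.3030763516889542 xang 1.357
shift mm [173.    1.4   0.8] spin 0.001
```

View pics/c4.png

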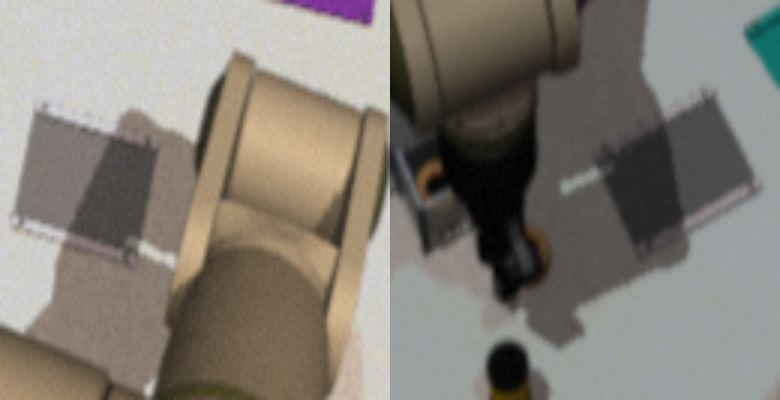

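The roll sits ahead of the two fingers at about (540,258) in the scene half, clear of the dispenser. I keep pushing along the lane axis.

Request:
drive_tool([
  [4,0,0],
  [10,0.3,0],
  [17,0.6,0],
  [25,0.9,0],
  [33,1,0],
  [41,1,0],
  [49,1,0],
  [57,1,0],
], spin=[0,0,0,0,0,0,0,0], jaw=[-0.4,-0.4,-0.4,-0.4,-0.4,-0.4,-0.4,-0.4])

```text
time_s: 9.22
tcp_pos: [0.5879, -0.0051, 0.0058]
tool_rot: [0.779, 0.628, -0.0, -0.0]
force: [-0.5, 0.4, 0.1]
opening: 0.301
grip_force: 0.0
```

Request:
drive_tool([
  [8,0,0],
  [16,0,0],
  [24,0,0],
  [32,0,0],
  [39,0,0],
  [45,0,0],
  [50,0,0],
  [54,0,0],
], spin=[0,0,0,0,0,0,0,0], jaw=[-0.4,-0.4,-0.4,-0.4,-0.4,-0.4,-0.4,-0.4])

```text
time_s: 9.88
tcp_pos: [0.5994, 0.0473, 0.0058]
tool_rot: [0.779, 0.628, 0.0, 0.0]
force: [0.4, -0.3, -0.2]
opening: 0.302
grip_force: 0.0
```

```bash
python3 to.py .613 .108 .005
python3 - <<'E'
from h import *
o=[]
for n,(x,y) in(('top',(230,160)),('scene',(210,170))):
    p,K,T=grab(n)
    o.append(cv2.resize(p[y:y+100,x:x+130,::-1],None,fx=3,fy=4))
cv2.imwrite('pics/c5.png',cv2.convertScaleAbs(np.hstack(o),alpha=1.4))
E
```

```text
t 9.8833 tcp [0.5994 0.0473 0.0058] F [ 0.4 -0.3 -0.2] open 0.3018375666946135 xang 1.357
shift mm [62.2  0.4  0.8] spin 0.001
```

View pics/c5.png

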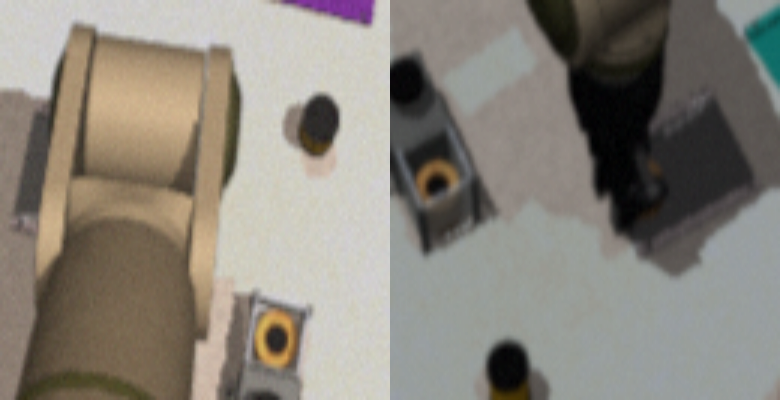

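The roll is just ahead of the fingers, entering the lane at about (655,190). I push the last 36 mm, ease back, then rise.

Request:
drive_tool([
  [5,0,0],
  [11,0,0],
  [17,0,0],
  [23,0,0],
  [28,0,0],
  [32,0,0],
  [35,0,0],
  [37,0,0],
], spin=[0,0,0,0,0,0,0,0], jaw=[-0.4,-0.4,-0.4,-0.4,-0.4,-0.4,-0.4,-0.4])

```text
time_s: 10.65
tcp_pos: [0.6072, 0.0834, 0.0058]
tool_rot: [0.778, 0.628, 0.0, -0.0]
force: [0.6, -0.1, 0.5]
opening: 0.299
grip_force: 0.1
```

Request:
drive_tool([
  [0,0,0],
  [-4,0,0],
  [-12,0,0],
  [-22,0,0],
  [-28,0,-15],
  [-30,0,-45],
  [-30,0,-80],
  [-30,0,-120],
], spin=[0,0,0,0,0,0,0,0], jaw=[-0.4,-0.4,-0.4,-0.4,-0.4,-0.4,-0.4,-0.4])

```text
time_s: 11.32
tcp_pos: [0.5997, 0.0521, 0.1261]
tool_rot: [0.779, 0.627, -0.001, -0.001]
force: [1.9, 0.1, -0.1]
opening: 0.298
grip_force: 0.0
```

Request:
drive_tool([
  [-10,-20,-20],
  [-20,-45,-40],
  [-30,-70,-50],
  [-40,-100,-60],
  [-40,-130,-60],
  [-40,-160,-60],
  [-40,-180,-60],
  [-40,-180,-60],
], spin=[0,0,0,0,0,0,0,0], jaw=[-0.4,-0.4,-0.4,-0.4,-0.4,-0.4,-0.4,-0.4])

```text
time_s: 11.98
tcp_pos: [0.4128, 0.0528, 0.186]
tool_rot: [0.779, 0.627, -0.001, -0.001]
force: [0.3, -0.6, -0.2]
opening: 0.302
grip_force: 0.0
```

Run:
```python
from h import *
o=[]
for n,(x,y) in(('top',(230,160)),('scene',(210,170))):
    p,K,T=grab(n)
    o.append(cv2.resize(p[y:y+100,x:x+130,::-1],None,fx=3,fy=4))
    h=cv2.cvtColor(p,cv2.COLOR_RGB2HSV)
    m=cv2.inRange(h,(8,80,40),(28,255,255))
    for c in cv2.findContours(m,0,2)[0]:
        if cv2.contourArea(c)>15:
            (u,v),(w,hh),a=cv2.minAreaRect(c); q=cast(K,T,(u,v),.012)
            if .5<q[0]<.7 and .0<q[1]<.2:
                e=q[:2]-[.613,.108]; print(n,(w,hh),q.round(4),'along',e@[.212,.977],'across',e@[.977,-.212])
cv2.imwrite('pics/c6.png',cv2.convertScaleAbs(np.hstack(o),alpha=1.4))
```

```text
top (14.0, 13.0) [0.6117 0.1088 0.012 ] along 0.0004897623658555143 across -0.001418591718676419
scene (13.0, 15.0) [0.6155 0.1072 0.012 ] along -0.00025452551402359666 across 0.002582732317755125
```

View pics/c6.png

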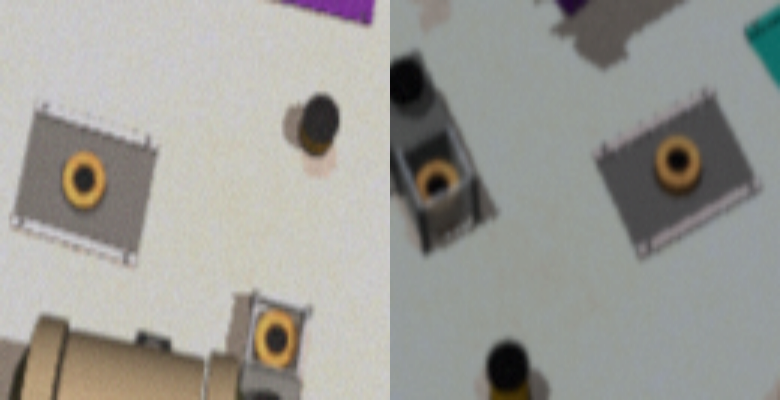

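The roll lies centred in the lane, at (84,180) in the top half and (678,162) in the scene half. The spool and dispenser have not moved.

```bash
python3 -c "
from plant import workorder;print(workorder.finish_job())"
```

```text
the job is handed in; nothing more can be done
None
```

I pressed the plunger once and pushed the single roll flat into the middle of the lane, within about 3 mm of its centre, and handed the job in at about 12 s; the other rolls stayed in the dispenser, and no other object was touched.

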